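Third hand at the stool-frame corner jig

TASK

The long rail of a stool frame is already lying in the corner jig: shut the jig's toggle clamp on it. Then fetch the 200 mm short rail, set it on edge on the jig board in the corner, its outer side along the side fence and its end butted squarely against the inner side of the long rail, and press it end-on against the long rail with a steady push of about 12 newtons, without ramming it. Finish while still holding it pressed like that, so that I can drive the screw; leave the other things on the table alone.

Things in the scene. Friction and masses are not known exactly. Their poses are not given: they have to be found in the camera images.
- jig: Corner jig screwed to the table: plywood board 290 (x) x 360 (y) x 18 mm. Origin: centre of its underside; at yaw 0 x points away from the robot, y left. Two hardwood fences stand 16 mm high and 22 mm wide on it: back fence along y, inner face at x = +115 mm; side fence along x at the left, inner face at y = +150 mm, from x = -105 to +115. A toggle clamp stands at y = -60 mm
- home (a point): the point on top of the jig board (18 mm above the table) where the short rail's origin lies when it is home in the corner: x = -15, y = +135 mm in the jig's frame; axes as the jig's, the rail's length along x. The jig's fences are lower than the rail, so fingers pinching the rail's upper 25 mm pass over them
- clamp_handle (a joint): angle of the toggle clamp's handle (rad): 0 = shut, handle level and pointing along the jig's -x, towards the robot; it grows as the handle swings up, to 1.15. Hinge axis along the jig's y. It drags (0.35 Nm), stays where it is left, and brings the clamp's arm down on the long rail as it reaches level; a stop ends the travel at 0. Starts at 0.75 to 1.05
- clamp_grip (a point): point to pinch on the clamp's handle, 105 mm from its pivot. The black grip around it is 18 mm wide (along the jig's y), 16 mm thick, and reaches 53 mm from this point towards the pivot and 25 mm beyond it. Axes: the handle's (x along it, towards the pivot)
- clamp_pivot (a point): pivot of the clamp's handle, 78 mm above the table, at x = -8, y = -60 mm in the jig's frame. Shut, nothing of the clamp is higher than 105 mm above the table
- long_rail: Pine rail 30 x 280 x 45 mm high, lying loose on edge on the jig board along the jig's y, up to 2 mm short of the back fence, its left end within 5 mm of the side fence; 0.19 kg. Origin: centre of its underside; y along its length. The short rail is pressed against its side towards the robot, 15 mm from its origin (x = +85 mm in the jig's frame when against the back fence)
- short_rail: Pine rail 200 x 30 x 45 mm high, loose, on edge on the table at the left; 0.135 kg. Origin: centre of its underside; x axis along its length, z up. Either end may go against the long rail. Pinch it across its 30 mm width. Pressed down on the board or sideways on the fence it drags there (friction about 0.6), and less of the push reaches the long rail
- offcut: Offcut of the same section, only 110 x 30 x 45 mm, on edge beside the short rail (they swap places). Leave it alone. Origin: centre of its underside, x along its length
- pin_dish: Round dish of pins, 90 mm across, 27 mm high. Leave alone. Origin: centre of its underside
- tack_hammer: Upholsterer's hammer lying flat, 260 mm long, head 115 mm across, 20 mm high. Leave alone. Origin: under its middle
- staple_gun: Hand staple gun standing on its base, 180 mm long, 30 mm wide, 125 mm high. Leave alone. Origin: under its middle
- glue_bottle: White glue bottle, 60 mm across, 170 mm high. Leave alone. Origin: centre of its underside
- screw_tray: Open tray of screws 120 x 85 x 35 mm. Leave alone. Origin: centre of its underside
Not all that is in view belongs to the job. Leave any black or purple look-alike of the short_rail alone.

How it is judged:
By the outcome, as a careful person would: the job done as asked, in the order asked, and still so for the second after the job is handed in, while the arm keeps its last pose, push and grip.
It also fails if it takes over 72 s, if anything falls off the work surface, if the arm or the gripper's body presses on something with over 40 N, if the wrist force passes 120 N, or if a joint passes its speed limit or range.

ROBOT

A 7-joint arm with a two-finger parallel gripper is mounted at the origin on the work surface. World frame = base frame: x ahead of the robot, y to its left, z up, the work surface at z = 0. Lengths are in m, angles in rad, forces in N, time in s.
With the tool pointing down it reaches from about 0.425 to 0.95 m from the base axis. Payload 4.7 kg.
Tool frame: the origin (TCP) lies between the finger pads, 19 mm behind the fingertips; this is the grasp point; z points along the fingers, y is the line along which they close (so a half turn about z gives the same grasp; the last joint's range is limited). The gripper opens to 85 mm and grips with 20 to 120 N. Pads are 22 mm wide; open, the fingers measure 114 mm over their backs; the gripper's body (76 mm by 85 mm) begins 54 mm behind the grasp point. The pads swing forward as they close: fully open they stand 13 mm farther back than shut.
Start: joints at [1.139, 0.469, -0.049, 1.532, 0.024, 1.141, -0.082], TCP at [0.265, -0.621, 0.25] pointing down, gripper open.
Joint ranges: [-2.59, 2.59], [-0.33, 1.99], [-1.39, 1.29], [0.1, 2.45], [-1.04, 4.18], [0.21, 1.99], [-2.66, 2.66]. Speed limits (rad/s): [2.57, 2.57, 3.14, 3.14, 3.14, 3.14, 3.14].

INTERFACE

Orientations are given as a unit quaternion [x, y, z, w].
In Python, from workcell import sensors, read_camera, ctrl gives the robot as it stands.
- The arm moves only by the shell command python3 -m creep 'ROWS' [FORCE]. ROWS is JSON, one flat list of numbers, 7 for each row, row after row: the turn, a rotation vector about the world's x, y, z in degrees, then the shift along the world's x, y, z in m, then the opening, from -1 (shut) to 1 (fully open). In form: [rx, ry, rz, tx, ty, tz, fingers, rx, ry, rz, tx, ty, tz, fingers, ...]. A call has 1 to 5 rows; each row shifts and turns the commanded pose from where the row before left it; what a row does not reach is not made up. A row lasts 1/12 s, in which the tool goes at most 41.7 mm and 7.16 degrees, less where a joint would pass 70% of its speed; a pose out of reach is approached as far as the arm can. A call is refused whole if a number of a shift passes 0.0417 or a number of a turn 7.16, either way. A call with a gripper value outside its range is refused whole. The fingers move at their own pace and stop on an object; FORCE is the grip in N (left out, the last holds). Time passes only in rows, so rows that do not move let the fingers close. It gives the time, the measured TCP pose, the force, the opening and the grip force at its end, in the units of the state.
- sensors.get_state(): the state, without advancing time (a new reading comes with each control period).
- read_camera(name): name is "scene" or "top"; returns a dict with "image" (480x640x3 uint8, red, green, blue), "fx", "fy", "cx", "cy" (pixels), "dist" ([k1, k2, p1, p2, k3] as OpenCV has them; the pictures are not rectified), "rvec" (rotation vector, rad) and "tvec" (3), from world to camera coordinates, as OpenCV has them. Camera axes: x right, y down, z forward; pixel columns grow to the right and rows downward; lengths in m; the calibration is good to about 2 mm. A picture is of the moment at which its call begins. There is no depth.
- ctrl.hand_in(): hands the job in; it is judged then, once.
The state is a dict: "time_s": time; "joint_pos": joint angles; "joint_velocities": joint speeds; "effort": joint torques, N m; "eef_pos": TCP position; "ee_rot": TCP orientation; "ft_force": force on the tool from outside, world axes, zero at the start; "wrist_torque": the same for the moment, N m; "width": finger opening in m; "finger_force": force on a finger pad.
Only numpy, scipy, OpenCV 4.12 (cv2) and the standard library are available. Lean on these libraries where they do the work, as an engineer would, in place of code of your own. Each camera call takes 0.05 s, during which the arm holds its last target. There are 200 camera calls.

## Working session

There is one attempt and no reset: what is moved stays moved. The work goes in short steps, Python scripts to look and compute and a shell command to move; the robot and the scene stay as the last step left them, time stands still between calls to the robot, and variables do not carry over. Pictures are saved under pics/ and viewed, at most 10 in all, crops included, and the job is handed in when it is done.

```bash
ls; mkdir -p pics
python3 - <<'E'
from workcell import sensors, read_camera
import cv2
s=sensors.get_state(); print(s)
for n in ("top","scene"):
    c=read_camera(n); cv2.imwrite(f"pics/{n}0.png",c["image"][:,:,::-1]); print({k:v for k,v in c.items() if k!="image"})
E
```

```text
pics
{'time_s': 0.0, 'joint_pos': array([ 1.13910081,  0.46944127, -0.04858877,  1.53368537,  0.02407148,
        1.14100154, -0.0822894 ]), 'joint_velocities': array([-0.00078916, -0.00080256,  0.00073154, -0.00032165,  0.00035226,
        0.00154652,  0.0006564 ]), 'effort': array([-4.12392064e-04, -5.10300565e+01, -4.65043320e-02, -2.37711400e+01,
        1.06984578e-02,  7.44842720e-03,  9.35240706e-06]), 'eef_pos': array([ 0.26439499, -0.62047058,  0.2489651 ]), 'ee_rot': array([ 9.79785000e-01,  2.00050999e-01, -2.18942245e-04, -9.50719908e-04]), 'ft_force': array([-0.15771338,  0.22586691, -0.57142578]), 'wrist_torque': array([-0.02618259, -0.02077444, -0.00961713]), 'finger_force': 0.0, 'width': 0.08519859307404344}
{'fx': 438.1630337488655, 'fy': 438.1630337488655, 'cx': 320.08220956964266, 'cy': 238.36721029002692, 'dist': array([0.01563354, 0.        , 0.        , 0.        , 0.        ]), 'rvec': array([ 2.19591926, -2.19201995,  0.05454266]), 'tvec': array([0.02295449, 0.48552874, 1.19209804])}
{'fx': 582.0003887199098, 'fy': 582.0003887199098, 'cx': 319.5160508300832, 'cy': 242.95561311020396, 'dist': array([-0.06519553,  0.        ,  0.        ,  0.        ,  0.        ]), 'rvec': array([ 2.22867603,  0.97953373, -0.38917615]), 'tvec': array([-0.3296542 , -0.18822111,  1.75200194])}
```

View pics/top0.png

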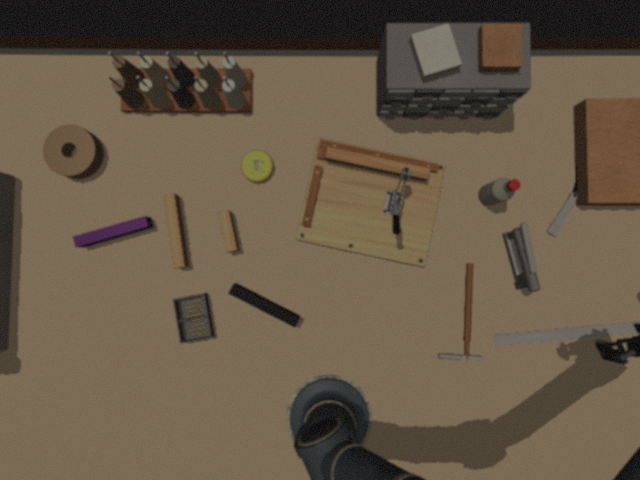

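View pics/scene0.png

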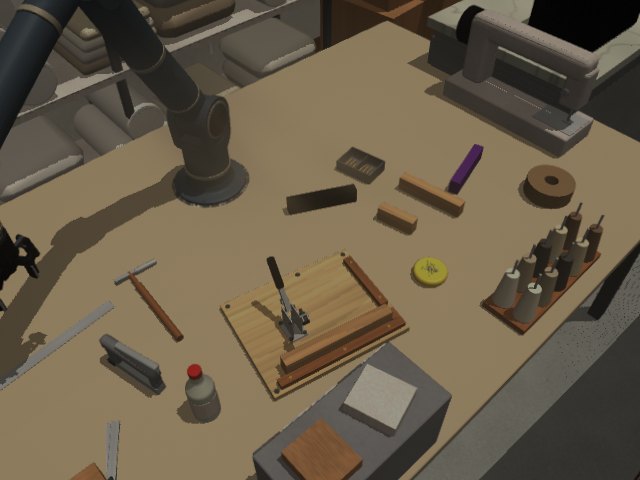

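The top view shows the jig with corners near (320,141), (443,165), (425,265) and (299,240), and the clamp handle grip near (396,225). The short rail runs from about (170,195) to (180,267). The offcut is at about (229,231), and the black and purple bars are look-alikes.

```bash
cat > h.py <<'E'
import numpy as np, cv2
from workcell import sensors, read_camera
from scipy.spatial.transform import Rotation as R
def cam(n):
    c=read_camera(n); c["K"]=np.array([[c["fx"],0,c["cx"]],[0,c["fy"],c["cy"]],[0,0,1]]); return c
def px2w(c,p,z):
    "pixels Nx2 -> world at height z"
    u=cv2.undistortPoints(np.array(p,float).reshape(-1,1,2),c["K"],c["dist"]).reshape(-1,2)
    M=cv2.Rodrigues(c["rvec"])[0]; o=-M.T@c["tvec"]
    d=np.c_[u,np.ones(len(u))]@M
    return o+d*((np.broadcast_to(z,len(u))-o[2])/d[:,2])[:,None]
def w2px(c,P): return cv2.projectPoints(np.array(P,float).reshape(-1,1,3),c["rvec"],c["tvec"],c["K"],c["dist"])[0].reshape(-1,2)
def crop(c,x0,y0,w,h,s,name):
    im=cv2.resize(c["image"][y0:y0+h,x0:x0+w],None,fx=s,fy=s,interpolation=cv2.INTER_CUBIC)
    cv2.imwrite("pics/"+name,cv2.convertScaleAbs(im,alpha=1.5)[:,:,::-1])
E
python3 - <<'E'
from h import *
c=cam("top")
crop(c,290,130,160,145,4,"jig.png")
crop(c,155,185,90,95,6,"rails.png")
E
```

```text
(no output)
```

View pics/jig.png

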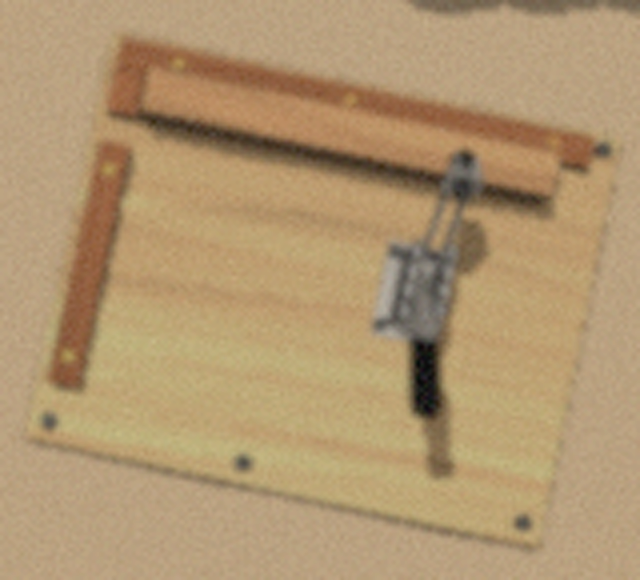

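View pics/rails.png

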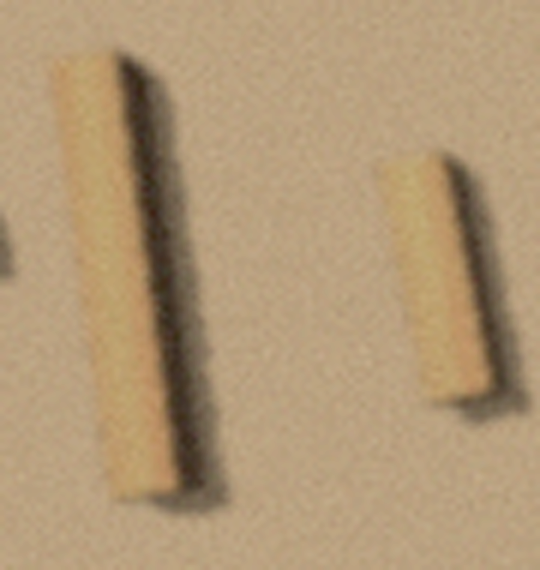

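The jig crop shows the board corners at (27,437), (541,547) and (618,148), and the side fence's near end at (50,382)-(84,388). The back fence's outer left corner is at (122,37). The black grip runs from (425,340) to (427,415). In the rails crop, the short rail's top face has corners (53,60), (118,50), (178,488) and (113,498).

```bash
cat >> h.py <<'E'
def un(p,x0,y0,s): return (np.array(p,float)+.5)/s-.5+[x0,y0]
E
python3 - <<'E'
from h import *
from scipy.optimize import least_squares
c=cam("top")
J=np.array([[-145,180,18],[-145,-180,18],[145,-180,18],[-105,150,34],[-105,172,34],[137,172,34]])/1e3
p=un([[27,437],[541,547],[618,148],[84,388],[50,382],[122,37]],290,130,4)
W=lambda v,P:(R.from_euler('z',v[2]).as_matrix()@np.array(P).T).T+[v[0],v[1],0]
f=lambda v:(w2px(c,W(v,J))-p).ravel()
r=least_squares(f,[.6,0,0],loss='soft_l1'); v=r.x
print("jig",v,np.degrees(v[2])); print(np.round(r.fun.reshape(-1,2),2))
print("home",W(v,[[-.015,.135,.018]]),"pivot",W(v,[[-.008,-.06,.078]]))
# long rail near face top corners
q=px2w(c,un([[140,115],[548,197]],290,130,4),.063); Rz=R.from_euler('z',-v[2]).as_matrix()
print("long near edge in jig",(q-[v[0],v[1],0])@Rz.T)
# handle: fit angle from grip end pixels
piv=W(v,[[-.008,-.06,.078]])[0]
for a in np.arange(.7,1.11,.05):
    G=[[-.008-d*np.cos(a),-.06,.078+d*np.sin(a)] for d in (.052,.105,.13)]
    u=(w2px(c,W(v,G))-[290,130]+.5)*4-.5
    print(round(a,2),u.round(0).tolist())
S=px2w(c,un([[53,60],[118,50],[178,488],[113,498]],155,185,6),.045)
print("short",S.round(4).tolist(),S.mean(0),[np.linalg.norm(S[i]-S[(i+1)%4]) for i in range(4)])
d=(S[0]+S[1]-S[2]-S[3]); print("yaw",np.degrees(np.arctan2(d[1],d[0])))
# offcut corners
O=px2w(c,un([[380,163],[440,153],[492,392],[430,402]],155,185,6),.045); print("off",O.round(3).tolist())
np.save("jig.npy",v)
E
```

```text
jig [ 0.58709408 -0.11652122 -0.20929498] -11.991719142630581
[[-0.36  0.38]
 [ 0.25  0.53]
 [ 1.87 -2.83]
 [-0.97  0.21]
 [-0.42  0.01]
 [ 0.33 -0.15]]
home [[0.60047041 0.01864931 0.018     ]] pivot [[ 0.56680244 -0.17354972  0.078     ]]
long near edge in jig [[ 0.07964432  0.14832063  0.063     ]
 [ 0.08229518 -0.1273533   0.063     ]]
0.7 [[421.0, 360.0], [417.0, 420.0], [415.0, 449.0]]
0.75 [[422.0, 357.0], [419.0, 414.0], [418.0, 442.0]]
0.8 [[423.0, 354.0], [421.0, 407.0], [421.0, 434.0]]
0.85 [[424.0, 351.0], [424.0, 401.0], [424.0, 426.0]]
0.9 [[425.0, 348.0], [426.0, 394.0], [426.0, 417.0]]
0.95 [[426.0, 344.0], [428.0, 387.0], [429.0, 408.0]]
1.0 [[427.0, 341.0], [431.0, 379.0], [432.0, 399.0]]
1.05 [[429.0, 337.0], [433.0, 372.0], [435.0, 389.0]]
1.1 [[430.0, 333.0], [435.0, 364.0], [438.0, 379.0]]
short [[0.6008, 0.4448, 0.045], [0.6054, 0.4158, 0.045], [0.4097, 0.3855, 0.045], [0.4052, 0.4142, 0.045]] [0.50528677 0.41509235 0.045     ] [np.float64(0.029294481357419563), np.float64(0.1980753591567395), np.float64(0.02904873348083635), np.float64(0.19799663461890327)]
yaw 8.828352649557063
off [[0.555, 0.298, 0.045], [0.559, 0.271, 0.045], [0.453, 0.247, 0.045], [0.448, 0.274, 0.045]]
```

```bash
cat >> h.py <<'E'
from scipy.ndimage import map_coordinates, gaussian_filter1d
from scipy.optimize import least_squares
W=lambda v,P:(R.from_euler('z',v[2]).as_matrix()@np.array(P,float).T).T+[v[0],v[1],0]
def edgeoff(c,A,B,r=5):
    "mean offset (px) of strongest edge along normal of segment AB; returns pos,normal,offset"
    P=w2px(c,np.linspace(A,B,60)); t=P[-1]-P[0]; n=np.array([-t[1],t[0]])/np.linalg.norm(t)
    s=np.arange(-r,r+.01,.25); g=P[:,None]+s[None,:,None]*n
    im=c["image"].astype(float)
    pr=np.stack([map_coordinates(im[:,:,k],[g[...,1],g[...,0]],order=1).mean(0) for k in range(3)])
    G=np.linalg.norm(gaussian_filter1d(pr,2.5,axis=1,order=1),axis=0)
    w=G[4:-4]; i=w.argmax()+4
    return P.mean(0),n,s[i],G[i]
def fit(obs,v,it=6,r=5,show=True):
    "obs: list (cam,A,B) local segments; split in halves"
    v=np.array(v,float)
    obs=[(c,a,b) for c,A,B in obs for A,B in [(np.array(A)/1e3,np.array(B)/1e3)] for a,b in ((A,(A+B)/2),((A+B)/2,B))]
    for k in range(it):
        m=[edgeoff(c,W(v,[a])[0],W(v,[b])[0],r if k<3 else 3) for c,a,b in obs]
        def f(x): return [(w2px(c,W(x,[(a+b)/2]))[0]-w2px(c,W(v,[(a+b)/2]))[0])@n-o for (c,a,b),(p,n,o,g) in zip(obs,m)]
        v=least_squares(f,v,loss='soft_l1',f_scale=.5,x_scale=[.001,.001,.005]).x
    if show: print("res px",np.round(f(v),1),"str",np.round([q[3] for q in m],0))
    return v
E
python3 - <<'E'
from h import *
t,s=cam("top"),cam("scene"); v=np.load("jig.npy")
def jig(c): return [(c,[-145,170,18],[-145,-170,18]),(c,[-140,180,18],[40,180,18]),(c,[-140,-180,18],[140,-180,18]),(c,[-100,150,34],[30,150,34]),(c,[-100,172,34],[30,172,34]),(c,[137,160,34],[137,-100,34])]
for n,cs in (("t",[t]),("s",[s]),("ts",[t,s])):
    print(n); x=fit(sum([jig(c) for c in cs],[]),v); print(x,np.degrees(x[2]))
    if n=="ts": np.save("jig.npy",x)
v=x; a=[-100,15,45],[100,15,45],[100,-15,45],[-100,-15,45]
for n,cs in (("t",[t]),("s",[s]),("ts",[t,s])):
    x=fit([(c,a[i],a[(i+1)%4]) for c in cs for i in range(4)],[.505,.415,np.radians(8.8)],r=4); print("short",n,x,np.degrees(x[2]))
print("home",W(v,[[-.015,.135,.018]]),"pivot",W(v,[[-.008,-.06,.078]]))
# overlay
for c,n,(x0,y0,w,h,k) in ((t,"ot",(290,130,160,145,4)),(s,"os",(215,240,200,155,4))):
    c=dict(c); im=cv2.resize(c["image"][y0:y0+h,x0:x0+w],None,fx=k,fy=k,interpolation=cv2.INTER_CUBIC)
    im=cv2.convertScaleAbs(im,alpha=1.4)
    for _,A,B in jig(c)+[(c,[85,145,63],[85,-135,63])]:
        q=((w2px(c,W(v,np.array([A,B])/1e3))-[x0,y0]+.5)*k-.5).round().astype(int); cv2.line(im,q[0].tolist(),q[1].tolist(),(0,0,255),1)
    for an,col in ((.8,(255,0,0)),(.9,(0,255,0)),(1.,(0,255,255))):
        q=((w2px(c,W(v,[[-.008-d*np.cos(an),-.06,.078+d*np.sin(an)] for d in (.052,.13)]))-[x0,y0]+.5)*k-.5).round().astype(int); cv2.line(im,q[0].tolist(),q[1].tolist(),col,1)
    cv2.imwrite(f"pics/{n}.png",im[:,:,::-1])
E
```

```text
t
res px [-1.2  0.5 -1.5 -1.5  0.2 -0.2  0.2 -0.2  1.2  1.   0.5 -0.2] str [4. 4. 4. 5. 1. 2. 6. 6. 6. 4. 5. 5.]
[ 0.58668139 -0.11792415 -0.19831164] -11.362420111129701
s
res px [-1.5 -1.2 -0.2  0.   0.   0.   0.   0.  -0.2 -0.2  0.5  0.5] str [ 2.  2.  9. 10. 13. 13.  7.  8. 11. 10. 16. 17.]
[ 0.59339706 -0.11364463 -0.20728946] -11.876811076266504
ts
res px [-1.8  0.  -2.  -2.  -0.5 -1.  -0.5 -1.   0.5  0.2  0.  -0.8  0.2  0.
  1.5  1.2  2.   1.5 -1.8 -2.   1.2  1.2  2.   2. ] str [ 4.  4.  4.  4.  1.  2.  6.  6.  6.  4.  5.  5.  2.  1.  8. 10. 12. 13.
 11.  9. 11. 10. 11. 15.]
[ 0.58865224 -0.11636973 -0.20110187] -11.522288126651052
res px [ 0.2  0.2 -0.2  0.2  0.2  0.2 -0.5  1.5] str [1. 1. 1. 1. 9. 9. 5. 2.]
short t [0.50489609 0.41646217 0.16108005] 9.22920715879051
res px [ 0.   0.   1.2 -0.2  0.   0.  -0.2  0.2] str [ 3.  3.  5. 10. 12. 11.  5.  3.]
short s [0.50507254 0.4188783  0.16218111] 9.292293330597994
res px [ 0.   0.  -0.2  0.2  0.5  0.5 -0.5  1.5  0.5  0.5  1.5 -0.5 -0.5 -0.2
 -0.2  0.2] str [ 1.  1.  1.  1.  9.  9.  5.  2.  3.  3.  6. 10. 12. 11.  6.  3.]
short ts [0.5049714  0.41722451 0.16379539] 9.384784646838442
home [[0.60092067 0.01890586 0.018     ]] pivot [[ 0.56882852 -0.17356256  0.078     ]]
```

View pics/os.png

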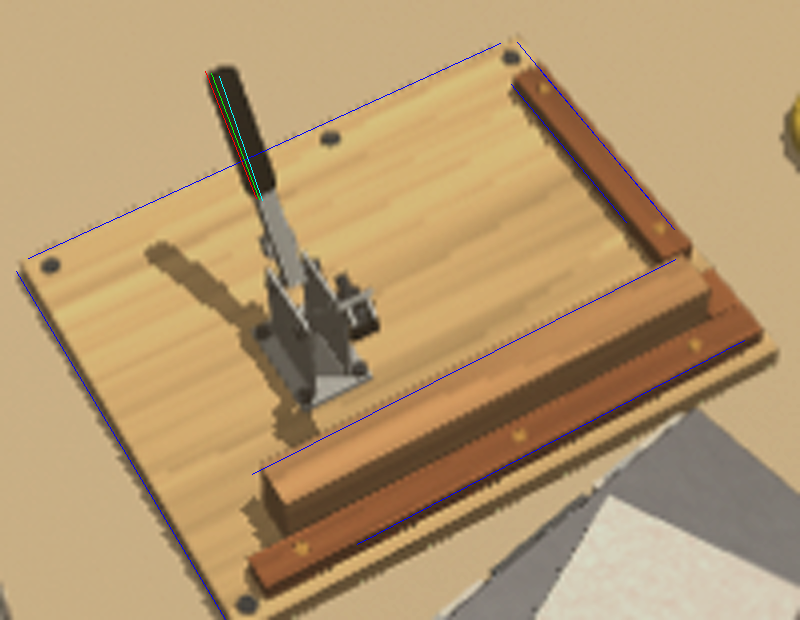

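View pics/ot.png

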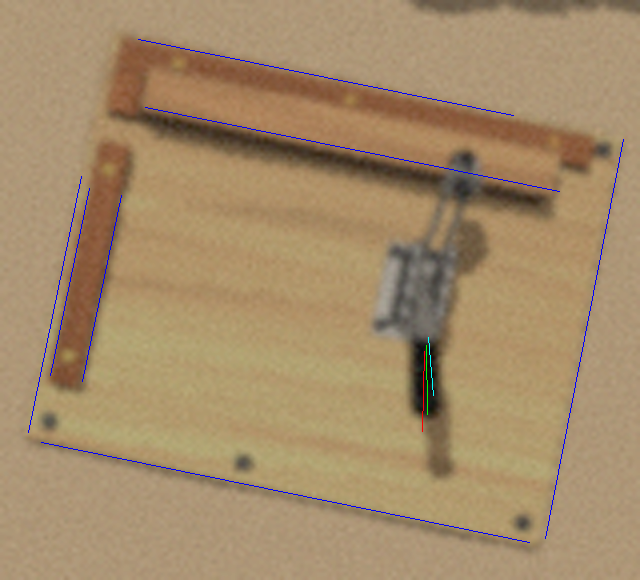

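The overlays show the jig's yaw at about −11.9°, and the handle at about 0.9 rad. The two cameras disagree by about 5 mm, so I'll use the mean and confirm by contact. Next I move above the clamp grip.

```bash
python3 -m creep '[0,0,-5,0.0187,0.0355,0,1, 0,0,-5,0.0187,0.0355,0,1, 0,0,-5,0.0187,0.0355,0,1, 0,0,-5,0.0187,0.0355,0,1, 0,0,-5,0.0187,0.0355,0,1]'
python3 -m creep '[0,0,-5,0.0187,0.0355,0,1, 0,0,-5,0.0187,0.0355,0,1, 0,0,0,0.0187,0.0355,0,1, 0,0,0,0.0187,0.0355,0,1, 0,0,0,0.0187,0.0355,0,1]'
python3 -m creep '[0,0,0,0.0187,0.0355,0,1, 0,0,0,0.0187,0.0355,0,1, 0,0,0,0.0187,0.0355,0,1, 0,0,0,0,0,0,1]' 40
python3 - <<'E'
from h import *
s=sensors.get_state(); print(s["eef_pos"],R.from_quat(s["ee_rot"]).as_matrix().round(3),s["joint_pos"].round(2))
c=cam("top"); t=cam("scene"); crop(t,180,170,240,180,3.3,"g1.png")
E
```

```text
time_s: 0.72
eef_pos: [0.3587, -0.4417, 0.2501]
ee_rot: [1.0, -0.019, 0.0, 0.0]
ft_force: [0.2, -0.2, 0.7]
width: 0.0852
finger_force: 0.0
time_s: 1.13
eef_pos: [0.4522, -0.2641, 0.2503]
ee_rot: [0.995, -0.104, 0.0, 0.0]
ft_force: [0.5, 0.2, 0.5]
width: 0.0854
finger_force: 0.0
time_s: 1.47
eef_pos: [0.5116, -0.15, 0.2505]
ee_rot: [0.995, -0.097, 0.001, -0.002]
ft_force: [0.3, 0.7, 1.0]
width: 0.0855
finger_force: 0.0
[ 0.51155679 -0.14999052  0.25052046] [[ 0.981 -0.193  0.003]
 [-0.193 -0.981  0.005]
 [ 0.002 -0.005 -1.   ]] [ 0.37  0.25 -0.19  1.86  0.05  1.04 -1.61]
```

View pics/g1.png

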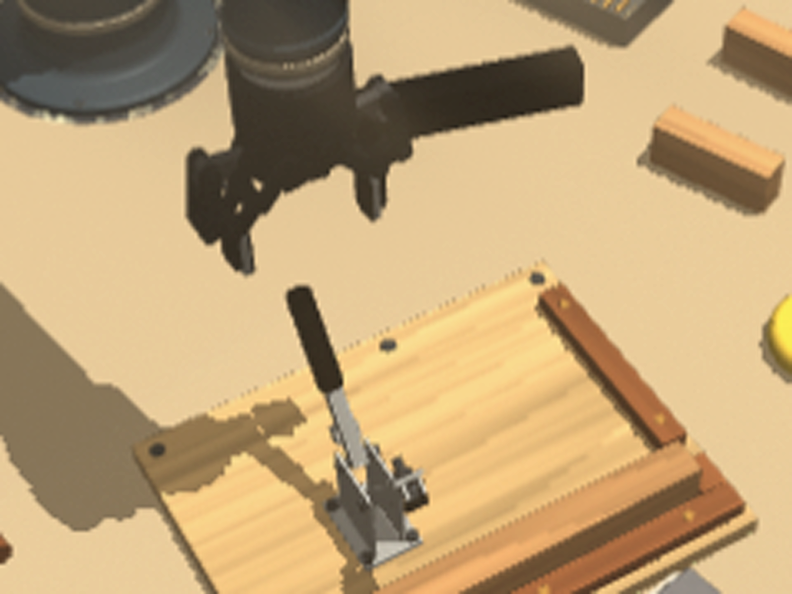

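The scene crop shows the fingertips at (240,268) and (372,215), straddling the grip, whose top is at (300,290). I'll descend after checking that the arm has settled.

```bash
python3 -m creep '[0,0,0,0,0,0,1, 0,0,0,0,0,0,1, 0,0,0,0,0,-0.015,1, 0,0,0,0,0,-0.015,1, 0,0,0,0,0,0,1]'
```

```text
time_s: 1.98
eef_pos: [0.5053, -0.1608, 0.2175]
ee_rot: [0.994, -0.105, -0.003, -0.0]
ft_force: [-0.1, -0.8, 0.3]
width: 0.0855
finger_force: 0.0
```

```bash
python3 -m creep '[0,0,0,0,0,-0.02,1, 0,0,0,0,0,-0.02,1, 0,0,0,0,0,-0.014,1, 0,0,0,0,0,0,1, 0,0,0,0,0,0,1]'
python3 -m creep '[0,0,0,0,0,0,-1, 0,0,0,0,0,0,-1, 0,0,0,0,0,0,-1, 0,0,0,0,0,0,-1, 0,0,0,0,0,0,-1]' 40
python3 -m creep '[0,0,0,0,0,0,-1, 0,0,0,0,0,0,-1, 0,0,0,0,0,0,-1]' 40
```

```text
time_s: 2.4
eef_pos: [0.5074, -0.1604, 0.1662]
ee_rot: [0.995, -0.105, -0.0, 0.0]
ft_force: [-0.7, -0.5, 1.3]
width: 0.0854
finger_force: 0.0
time_s: 2.82
eef_pos: [0.508, -0.1595, 0.1666]
ee_rot: [0.995, -0.104, 0.001, 0.0]
ft_force: [0.2, 1.2, 0.2]
width: 0.0256
finger_force: 0.0
time_s: 3.07
eef_pos: [0.5081, -0.1581, 0.1667]
ee_rot: [0.995, -0.103, 0.0, -0.001]
ft_force: [-1.5, 6.2, 5.1]
width: 0.0175
finger_force: 43.1
```

The grip is held at 17.5 mm. Next I swing it down the arc, in half-steps.

```bash
python3 -m creep '[0,0,0,-0.0085,0.0018,-0.0066,-1, 0,0,0,-0.0075,0.0016,-0.0078,-1, 0,0,0,-0.0067,0.0014,-0.0083,-1, 0,0,0,-0.0061,0.0013,-0.009,-1, 0,0,0,-0.005,0.001,-0.0095,-1]'
python3 -m creep '[0,0,0,-0.0043,0.001,-0.0101,-1, 0,0,0,-0.0032,0.0006,-0.0104,-1, 0,0,0,-0.0021,0.0005,-0.0107,-1, 0,0,0,-0.001,0.0002,-0.008,-1, 0,0,0,0,0,0,-1]'
```

```text
time_s: 3.48
eef_pos: [0.4758, -0.1512, 0.1262]
ee_rot: [0.995, -0.103, 0.003, -0.0]
ft_force: [1.0, 4.3, 7.7]
width: 0.0175
finger_force: 41.1
time_s: 3.9
eef_pos: [0.4645, -0.1489, 0.0851]
ee_rot: [0.995, -0.103, 0.001, -0.001]
ft_force: [3.0, 4.4, -1.1]
width: 0.0172
finger_force: 40.5
```

```bash
python3 -m creep '[0,0,0,0,0,-0.003,-1, 0,0,0,0,0,-0.003,-1, 0,0,0,0,0,0,-1]'
python3 -m creep '[0,0,0,0,0,-0.003,-1, 0,0,0,0,0,0,-1]'
python3 -m creep '[0,0,0,0,0,-0.003,-1, 0,0,0,0,0,0,-1]'
```

```text
time_s: 4.15
eef_pos: [0.4643, -0.1488, 0.0797]
ee_rot: [0.995, -0.103, 0.001, -0.001]
ft_force: [0.4, 4.9, 1.0]
width: 0.0175
finger_force: 41.0
time_s: 4.32
eef_pos: [0.4643, -0.1489, 0.0773]
ee_rot: [0.995, -0.103, 0.001, -0.0]
ft_force: [-1.6, 5.7, 6.3]
width: 0.0172
finger_force: 42.0
time_s: 4.48
eef_pos: [0.4645, -0.1489, 0.0764]
ee_rot: [0.995, -0.103, 0.001, -0.0]
ft_force: [-6.0, 7.0, 27.3]
width: 0.0171
finger_force: 45.5
```

The clamp has reached its stop at 27 N. The grip's path confirms the jig yaw of −11.9°. I'll release, rise and cross to the short rail.

```bash
python3 -m creep '[0,0,0,0,0,0.001,0.4, 0,0,0,0,0,0.001,0.4, 0,0,0,0,0,0,0.4, 0,0,0,0,0,0,0.4]'
python3 -m creep '[0,0,0,0,0,0.02,0.4, 0,0,0,0,0,0.038,0.4, 0,0,0,0,0,0.038,0.4, 0,0,0,0,0,0.036,0.4, 0,0,0,0,0,0,0.4]'
python3 -m creep '[0,0,0,0.0007,0.015,0,0.4, 0,0,0,0.0007,0.0375,0,0.4, 0,0,0,0.0007,0.0375,0,0.4, 0,0,0,0.0007,0.0375,0,0.4, 0,0,0,0.0007,0.0375,0,0.4]'
python3 -m creep '[0,0,0,0.0007,0.0375,0,0.4, 0,0,3,0.0007,0.0375,0,0.4, 0,0,3,0.0007,0.0375,0,0.4, 0,0,3,0.0007,0.0375,0,0.4, 0,0,3,0.0007,0.0375,0,0.4]'
python3 -m creep '[0,0,3,0.0007,0.0375,0,0.4, 0,0,3,0.0007,0.0375,0,0.4, 0,0,3,0.0007,0.0375,0,0.4, 0,0,0,0.0007,0.0375,0,0.4, 0,0,0,0,0.0225,0,0.4]'
python3 -m creep '[0,0,0,0,0,0,0.4, 0,0,0,0,0,0,0.4, 0,0,0,0,0,0,0.4, 0,0,0,0,0,0,0.4]'
python3 - <<'E'
from h import *
v=np.load("jig.npy"); print(sensors.get_state()["joint_pos"].round(2))
t=cam("top"); s=cam("scene")
a=cv2.resize(t["image"][130:275,140:450],None,fx=2.5,fy=2.5,interpolation=cv2.INTER_CUBIC)
crop(s,200,120,300,225,2.6,"c2.png")
E
```

```text
time_s: 4.82
eef_pos: [0.4631, -0.1506, 0.0754]
ee_rot: [0.995, -0.104, -0.0, 0.0]
ft_force: [0.1, -0.7, -1.2]
width: 0.06
finger_force: 0.0
time_s: 5.23
eef_pos: [0.4673, -0.1514, 0.214]
ee_rot: [0.995, -0.104, 0.006, 0.001]
ft_force: [0.4, 0.0, -0.2]
width: 0.0596
finger_force: 0.0
time_s: 5.65
eef_pos: [0.4664, 0.016, 0.2071]
ee_rot: [0.995, -0.104, -0.0, 0.0]
ft_force: [0.3, 0.8, -0.9]
width: 0.06
finger_force: 0.0
time_s: 6.07
eef_pos: [0.4701, 0.2037, 0.207]
ee_rot: [1.0, 0.002, -0.0, 0.0]
ft_force: [-0.2, -0.1, -0.0]
width: 0.0595
finger_force: 0.0
time_s: 6.48
eef_pos: [0.4722, 0.379, 0.2068]
ee_rot: [0.997, 0.081, -0.0, -0.001]
ft_force: [-0.1, 0.8, 0.6]
width: 0.0598
finger_force: 0.0
time_s: 6.82
eef_pos: [0.4737, 0.373, 0.2071]
ee_rot: [0.997, 0.078, -0.0, 0.001]
ft_force: [0.8, -0.7, -0.3]
width: 0.06
finger_force: 0.0
[-0.37  0.44 -0.49  1.74  0.23  1.03 -2.36]
```

View pics/c2.png

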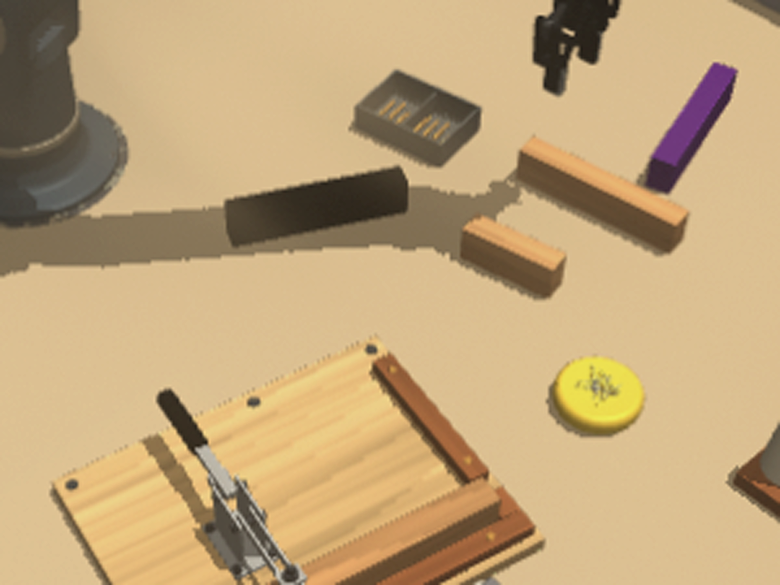

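The clamp is shut with its arm on the long rail at about (285,572) in the crop. The purple bar's end, at (660,190), is close to the rail's far half, so I'll grasp the near half.

```bash
python3 -m creep '[0,0,0.4,0.0015,0.02,0,0.4, 0,0,0,0,0.02,0,0.4, 0,0,0,0,0,0,0.4, 0,0,0,0,0,0,0.4]'
python3 -m creep '[0,0,0,0,0,-0.035,0.4, 0,0,0,0,0,-0.035,0.4, 0,0,0,0,0,-0.03,0.4, 0,0,0,0,0,0,0.4, 0,0,0,0,0,0,0.4]'
```

```text
time_s: 7.25
eef_pos: [0.4745, 0.4151, 0.2077]
ee_rot: [0.997, 0.083, 0.0, -0.0]
ft_force: [0.1, -0.0, 0.3]
width: 0.0601
finger_force: 0.0
time_s: 7.67
eef_pos: [0.4746, 0.4129, 0.1067]
ee_rot: [0.997, 0.082, -0.001, 0.001]
ft_force: [-0.0, -0.2, 0.4]
width: 0.0597
finger_force: 0.0
```

```bash
python3 -m creep '[0,0,0,0,0,-0.025,0.4, 0,0,0,0,0,-0.025,0.4, 0,0,0,0,0,-0.016,0.4, 0,0,0,0,0,0,0.4, 0,0,0,0,0,0,0.4]'
python3 -m creep '[0,0,0,0,0,0,-1, 0,0,0,0,0,0,-1, 0,0,0,0,0,0,-1, 0,0,0,0,0,0,-1, 0,0,0,0,0,0,-1]' 60
```

```text
time_s: 8.08
eef_pos: [0.4757, 0.4154, 0.0435]
ee_rot: [0.997, 0.082, 0.001, -0.001]
ft_force: [0.5, 0.1, 0.7]
width: 0.0597
finger_force: 0.0
time_s: 8.5
eef_pos: [0.4758, 0.4161, 0.0441]
ee_rot: [0.997, 0.082, 0.002, -0.001]
ft_force: [-1.1, -0.8, 7.1]
width: 0.0287
finger_force: 60.8
```

```bash
python3 -m creep '[0,0,0,0,0,0.01,-1, 0,0,0,0,0,0.02,-1, 0,0,0,0,0,0.025,-1, 0,0,0,0,0,0.03,-1, 0,0,0,0,0,0.02,-1]'
python3 -m creep '[0,0,0,0.0065,-0.015,0,-1, 0,0,0,0.0065,-0.025,0,-1, 0,0,0,0.0065,-0.0326,0,-1, 0,0,-2,0.0065,-0.0326,0,-1, 0,0,-2.5,0.0065,-0.0326,0,-1]'
python3 -m creep '[0,0,-2.5,0.0065,-0.0326,0,-1, 0,0,-2.5,0.0065,-0.0326,0,-1, 0,0,-2.5,0.0065,-0.0326,0,-1, 0,0,-2.5,0.0065,-0.0326,0,-1, 0,0,-2.5,0.0065,-0.0326,0,-1]'
python3 -m creep '[0,0,-2.5,0.0065,-0.0326,0,-1, 0,0,-1.8,0.0065,-0.0326,0,-1, 0,0,0,0,-0.024,0,-1, 0,0,0,0,0,0,-1, 0,0,0,0,0,0,-1]'
python3 -m creep '[0,0,0,0,0,0,-1, 0,0,0,0,0,0,-1]'
```

```text
time_s: 8.92
eef_pos: [0.4749, 0.4156, 0.1499]
ee_rot: [0.997, 0.083, 0.001, -0.001]
ft_force: [0.5, -0.1, -0.8]
width: 0.0288
finger_force: 59.7
time_s: 9.33
eef_pos: [0.507, 0.2758, 0.1473]
ee_rot: [0.999, 0.043, 0.0, -0.0]
ft_force: [0.5, -0.5, -1.5]
width: 0.0291
finger_force: 59.6
time_s: 9.75
eef_pos: [0.5395, 0.1126, 0.1475]
ee_rot: [0.998, -0.066, 0.0, -0.0]
ft_force: [1.0, 0.5, -0.5]
width: 0.0289
finger_force: 59.6
time_s: 10.17
eef_pos: [0.5525, 0.023, 0.1471]
ee_rot: [0.994, -0.105, 0.0, 0.0]
ft_force: [-0.1, 0.6, -1.2]
width: 0.0285
finger_force: 59.7
time_s: 10.33
eef_pos: [0.5525, 0.0267, 0.147]
ee_rot: [0.995, -0.102, 0.0, -0.0]
ft_force: [0.0, 0.1, -0.5]
width: 0.0284
finger_force: 59.7
```

```bash
python3 -m creep '[0,0,0,0,0,-0.025,-1, 0,0,0,0,0,-0.025,-1, 0,0,0,0,0,-0.013,-1, 0,0,0,0,0,0,-1, 0,0,0,0,0,0,-1]'
python3 - <<'E'
from h import *
c=cam("scene"); t=cam("top"); s=sensors.get_state(); print(s["eef_pos"],s["ee_rot"])
v=[.5916,-.1141,np.radians(-11.9)]
im=cv2.convertScaleAbs(cv2.resize(c["image"][225:385,230:430],None,fx=4,fy=4,interpolation=cv2.INTER_CUBIC),alpha=1.3)
dz=.045-.0437; e=s["eef_pos"]; vr=[e[0]+.0297*np.cos(v[2]),e[1]+.0297*np.sin(v[2]),v[2]]
def ln(v,A,B,col):
    q=((w2px(c,W(v,[A,B]))-[230,225]+.5)*4-.5).round().astype(int); cv2.line(im,q[0].tolist(),q[1].tolist(),col,1)
z=e[2]+dz
k=[[-.1,.015,z],[.1,.015,z],[.1,-.015,z],[-.1,-.015,z]]
for i in range(4): ln(vr,k[i],k[(i+1)%4],(255,0,0))
ln(v,[-.105,.15,.034],[.03,.15,.034],(0,0,255)); ln(v,[.085,.145,.063],[.085,-.135,.063],(0,0,255)); ln(v,[-.145,.18,.018],[.145,.18,.018],(0,0,255))
cv2.imwrite("pics/o3.png",im[:,:,::-1])
J=(np.array([e[0],e[1],0])-[v[0],v[1],0])@R.from_euler('z',v[2]).as_matrix(); print("tcp in jig",J)
E
```

```text
time_s: 10.75
eef_pos: [0.5523, 0.0264, 0.0834]
ee_rot: [0.995, -0.102, -0.001, -0.0]
ft_force: [-1.1, -0.4, -2.1]
width: 0.0286
finger_force: 59.7
[0.55353381 0.02600876 0.08478814] [ 9.94758582e-01 -1.02245394e-01  1.05497864e-03 -3.61344234e-04]
tcp in jig [-0.06613912  0.12924827  0.        ]
```

View pics/o3.png

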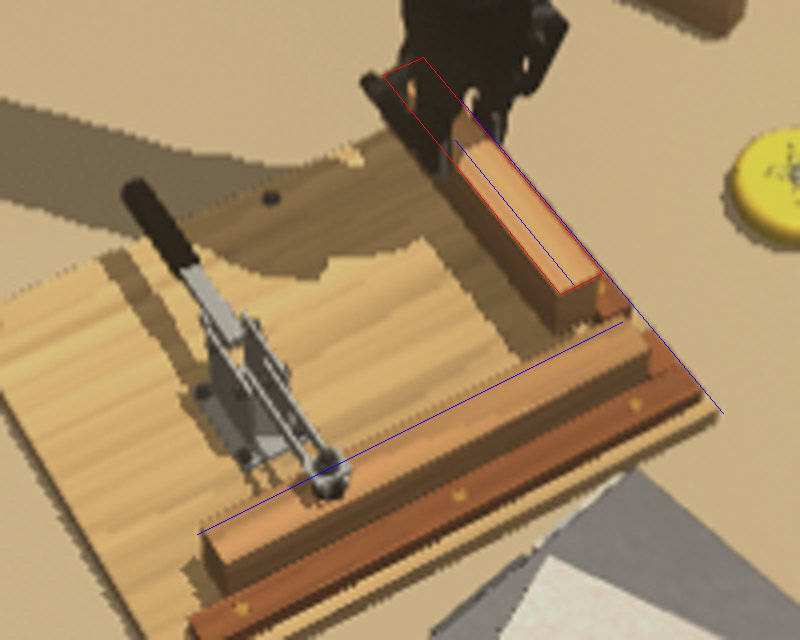

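The red projection of the held rail matches the picture, with its end at (558,293)-(602,272). The long rail's near edge agrees with the estimate to 1–2 mm. I'll lower gently onto the board.

```bash
python3 -m creep '[0,0,0,0,0,-0.009,-1, 0,0,0,0,0,-0.006,-1, 0,0,0,0,0,-0.002,-1, 0,0,0,0,0,0,-1, 0,0,0,0,0,0,-1]'
python3 -m creep '[0,0,0,0,0,-0.0015,-1, 0,0,0,0,0,0,-1, 0,0,0,0,0,0,-1]'
python3 -m creep '[0,0,0,0,0,-0.0015,-1, 0,0,0,0,0,0,-1, 0,0,0,0,0,0,-1]'
```

```text
time_s: 11.27
eef_pos: [0.5526, 0.0249, 0.0665]
ee_rot: [0.995, -0.103, -0.0, 0.0]
ft_force: [0.0, 0.3, -1.3]
width: 0.0287
finger_force: 59.7
time_s: 11.52
eef_pos: [0.5527, 0.0249, 0.0652]
ee_rot: [0.995, -0.103, 0.0, 0.0]
ft_force: [0.4, 0.1, -0.8]
width: 0.0289
finger_force: 59.7
time_s: 11.77
eef_pos: [0.5526, 0.0249, 0.0636]
ee_rot: [0.995, -0.103, -0.0, 0.0]
ft_force: [0.5, -0.3, -1.1]
width: 0.0284
finger_force: 59.7
```

```bash
python3 -m creep '[0,0,0,0,0,-0.001,-1, 0,0,0,0,0,0,-1, 0,0,0,0,0,0,-1]'
python3 -m creep '[0,0,0,0,0,-0.0007,-1, 0,0,0,0,0,0,-1, 0,0,0,0,0,0,-1]'
```

```text
time_s: 12.02
eef_pos: [0.5527, 0.0249, 0.0626]
ee_rot: [0.995, -0.103, 0.0, 0.0]
ft_force: [0.2, 0.0, -1.9]
width: 0.029
finger_force: 59.7
time_s: 12.27
eef_pos: [0.5528, 0.0249, 0.0621]
ee_rot: [0.995, -0.103, 0.0, 0.0]
ft_force: [-0.4, -0.1, 0.2]
width: 0.0287
finger_force: 59.9
```

```bash
python3 -m creep '[0,0,0,0.0004,0.002,0,-1, 0,0,0,0.0004,0.002,0,-1, 0,0,0,0,0,0,-1, 0,0,0,0,0,0,-1]'
python3 -m creep '[0,0,0,0.0002,0.001,0,-1, 0,0,0,0,0,0,-1, 0,0,0,0,0,0,-1]'
python3 -m creep '[0,0,0,0.0002,0.001,0,-1, 0,0,0,0,0,0,-1, 0,0,0,0,0,0,-1]'
python3 - <<'E'
from h import *
print(sensors.get_state()["wrist_torque"])
E
```

```text
time_s: 12.6
eef_pos: [0.5539, 0.0294, 0.0621]
ee_rot: [0.995, -0.103, 0.0, -0.0]
ft_force: [0.2, -0.5, 0.9]
width: 0.0289
finger_force: 59.9
time_s: 12.85
eef_pos: [0.5539, 0.0298, 0.0621]
ee_rot: [0.995, -0.103, 0.0, 0.0]
ft_force: [0.1, -0.7, 1.9]
width: 0.0287
finger_force: 60.1
time_s: 13.1
eef_pos: [0.554, 0.0306, 0.0621]
ee_rot: [0.995, -0.103, 0.0, 0.0]
ft_force: [-0.5, -1.9, 4.8]
width: 0.0283
finger_force: 60.3
[-0.46474436 -0.02547258 -0.08851032]
```

```bash
python3 -m creep '[0,0,0,0,0,0.001,-1, 0,0,0,0,0,0,-1, 0,0,0,0,0,0,-1]'
python3 -m creep '[0,0,0,0.0002,0.001,0,-1, 0,0,0,0,0,0,-1, 0,0,0,0,0,0,-1]'
python3 -m creep '[0,0,0,0.0002,0.001,0,-1, 0,0,0,0,0,0,-1, 0,0,0,0,0,0,-1]'
python3 - <<'E'
from h import *
print(sensors.get_state()["wrist_torque"], R.from_quat(sensors.get_state()["ee_rot"]).as_matrix().round(4))
E
```

```text
time_s: 13.35
eef_pos: [0.5533, 0.0314, 0.0625]
ee_rot: [0.995, -0.103, -0.001, -0.0]
ft_force: [0.0, -0.6, -0.8]
width: 0.0287
finger_force: 59.7
time_s: 13.6
eef_pos: [0.5534, 0.0317, 0.0625]
ee_rot: [0.995, -0.103, -0.001, 0.0]
ft_force: [-0.4, -1.8, -1.2]
width: 0.0289
finger_force: 59.7
time_s: 13.85
eef_pos: [0.5534, 0.0318, 0.0626]
ee_rot: [0.995, -0.103, -0.001, 0.001]
ft_force: [-1.9, -4.2, -1.1]
width: 0.0285
finger_force: 59.7
[-1.06612131  0.44282603  0.15265199] [[ 0.9787 -0.2051 -0.0019]
 [-0.2051 -0.9787 -0.0017]
 [-0.0015  0.002  -1.    ]]
```

Fence contact is exactly where predicted. I'll back off a little and creep toward the long rail.

```bash
python3 -m creep '[0,0,0,-0.0002,-0.0013,0,-1, 0,0,0,0.0029,-0.0006,0,-1, 0,0,0,0.0029,-0.0006,0,-1, 0,0,0,0.0029,-0.0006,0,-1, 0,0,0,0,0,0,-1]'
python3 -m creep '[0,0,0,0.002,-0.0004,0,-1, 0,0,0,0.001,-0.0002,0,-1, 0,0,0,0,0,0,-1, 0,0,0,0,0,0,-1]'
python3 -m creep '[0,0,0,0.001,-0.0002,0,-1, 0,0,0,0.001,-0.0002,0,-1, 0,0,0,0,0,0,-1, 0,0,0,0,0,0,-1]'
```

```text
time_s: 14.27
eef_pos: [0.5635, 0.0295, 0.0629]
ee_rot: [0.995, -0.103, 0.0, 0.0]
ft_force: [-1.2, -4.0, 0.3]
width: 0.0285
finger_force: 59.7
time_s: 14.6
eef_pos: [0.5659, 0.029, 0.0629]
ee_rot: [0.995, -0.103, 0.0, 0.0]
ft_force: [-1.9, -3.5, -2.5]
width: 0.0289
finger_force: 59.7
time_s: 14.93
eef_pos: [0.5677, 0.0287, 0.0629]
ee_rot: [0.995, -0.103, -0.0, 0.0]
ft_force: [-1.6, -3.6, -1.2]
width: 0.0284
finger_force: 59.7
```

```bash
python3 -m creep '[0,0,0,-0.0002,-0.001,0,-1, 0,0,0,0,0,0,-1, 0,0,0,0.001,-0.0002,0,-1, 0,0,0,0.001,-0.0002,0,-1, 0,0,0,0,0,0,-1]'
python3 -m creep '[0,0,0,0.001,-0.0002,0,-1, 0,0,0,0,0,0,-1, 0,0,0,0,0,0,-1]'
python3 -m creep '[0,0,0,0.001,-0.0002,0,-1, 0,0,0,0,0,0,-1, 0,0,0,0,0,0,-1]'
```

```text
time_s: 15.35
eef_pos: [0.5703, 0.0279, 0.0632]
ee_rot: [0.995, -0.103, 0.001, -0.0]
ft_force: [0.0, -1.1, -1.0]
width: 0.0286
finger_force: 59.7
time_s: 15.6
eef_pos: [0.5712, 0.0277, 0.0632]
ee_rot: [0.995, -0.103, 0.001, -0.0]
ft_force: [1.2, -0.5, -0.7]
width: 0.0289
finger_force: 59.8
time_s: 15.85
eef_pos: [0.5717, 0.0274, 0.063]
ee_rot: [0.995, -0.103, 0.0, -0.0]
ft_force: [0.1, 1.0, -1.0]
width: 0.0285
finger_force: 59.7
```

```bash
python3 -m creep '[0,0,0,0,0,-0.0008,-1, 0,0,0,0,0,0,-1, 0,0,0,0,0,0,-1]'
python3 -m creep '[0,0,0,0.001,-0.0002,0,-1, 0,0,0,0,0,0,-1, 0,0,0,0,0,0,-1]'
python3 -m creep '[0,0,0,0.001,-0.0002,0,-1, 0,0,0,0,0,0,-1, 0,0,0,0,0,0,-1]'
python3 -m creep '[0,0,0,0.001,-0.0002,0,-1, 0,0,0,0,0,0,-1, 0,0,0,0,0,0,-1]'
```

```text
time_s: 16.1
eef_pos: [0.5717, 0.0272, 0.0622]
ee_rot: [0.995, -0.103, 0.0, -0.0]
ft_force: [-0.1, 1.7, -0.2]
width: 0.0292
finger_force: 59.9
time_s: 16.35
eef_pos: [0.5725, 0.0271, 0.0622]
ee_rot: [0.995, -0.103, -0.0, -0.0]
ft_force: [-1.3, 0.9, -1.0]
width: 0.0284
finger_force: 59.9
time_s: 16.6
eef_pos: [0.5727, 0.027, 0.0621]
ee_rot: [0.995, -0.103, -0.001, 0.0]
ft_force: [-4.5, 1.9, 3.0]
width: 0.029
finger_force: 60.2
time_s: 16.85
eef_pos: [0.5728, 0.027, 0.0621]
ee_rot: [0.995, -0.103, -0.002, 0.0]
ft_force: [-7.3, 2.1, 5.4]
width: 0.0287
finger_force: 60.6
```

```bash
python3 -m creep '[0,0,0,0.0002,0.0005,0.0008,-1, 0,0,0,0,0,0,-1, 0,0,0,0,0,0,-1]'
python3 -m creep '[0,0,0,0.001,-0.0002,0,-1, 0,0,0,0,0,0,-1, 0,0,0,0,0,0,-1]'
python3 - <<'E'
from h import *
F=[]
for i in range(6):
    cam("top"); s=sensors.get_state(); F.append(np.r_[s["ft_force"],s["wrist_torque"]])
M=R.from_euler('z',-11.9,degrees=True).as_matrix()
F=np.mean(F,0); print("jig F",(F[:3]@M).round(2),"T",(F[3:]@M).round(2),s["eef_pos"].round(4))
E
```

```text
time_s: 17.1
eef_pos: [0.5728, 0.0271, 0.0622]
ee_rot: [0.995, -0.103, -0.002, 0.0]
ft_force: [-6.2, 2.3, 1.2]
width: 0.0285
finger_force: 60.0
time_s: 17.35
eef_pos: [0.5728, 0.027, 0.0622]
ee_rot: [0.995, -0.103, -0.003, 0.001]
ft_force: [-7.9, 2.6, 3.3]
width: 0.0284
finger_force: 60.3
jig F [-8.96  0.1   2.85] T [ 0.12  1.5  -0.01] [0.5728 0.0271 0.0622]
```

Pressing pitches the rail's nose down 0.36° and loads the board. I'll counter-rotate, lift a little and press further.

```bash
python3 -m creep '[-0.07,-0.34,0,0,0,0.0003,-1, 0,0,0,0,0,0,-1, 0,0,0,0,0,0,-1]'
cat > f.py <<'E'
from h import *
F=[]
for i in range(6):
    cam("top"); s=sensors.get_state(); F.append(np.r_[s["ft_force"],s["wrist_torque"],s["eef_pos"],R.from_quat(s["ee_rot"]).as_matrix()[:2,2],R.from_quat(s["ee_rot"]).as_matrix()[:2,0]])
M=R.from_euler('z',-11.9,degrees=True).as_matrix()
F=np.mean(F,0); print("jig F",(F[:3]@M).round(2),"T",(F[3:6]@M).round(2),F[6:9].round(4),"ztilt deg",np.degrees(F[9:11]).round(2),"yaw",np.degrees(np.arctan2(F[12],F[11])).round(2))
E
python3 f.py
python3 -m creep '[0,0,0,0.001,-0.0002,0,-1, 0,0,0,0,0,0,-1, 0,0,0,0,0,0,-1]'
python3 f.py
```

```text
time_s: 17.9
eef_pos: [0.5728, 0.0271, 0.0622]
ee_rot: [0.995, -0.103, -0.0, 0.001]
ft_force: [-6.8, 2.2, 0.9]
width: 0.0289
finger_force: 60.0
jig F [-7.69  0.16  0.95] T [0.21 1.5  0.02] [0.5728 0.0271 0.0622] ztilt deg [-0.02 -0.09] yaw -11.81
time_s: 18.45
eef_pos: [0.5728, 0.0271, 0.0621]
ee_rot: [0.995, -0.103, -0.001, 0.001]
ft_force: [-9.4, 1.4, 3.1]
width: 0.0285
finger_force: 60.4
jig F [-10.24   0.55   3.44] T [ 0.19  1.94 -0.02] [0.5728 0.0271 0.0621] ztilt deg [-0.14 -0.09] yaw -11.81
```

```bash
python3 -m creep '[-0.03,-0.15,0,0.0009,-0.0001,0.001,-1, 0,0,0,0,0,0,-1, 0,0,0,0,0,0,-1]' && python3 f.py
python3 - <<'E'
from h import *
c=cam("scene"); crop(c,280,220,140,120,5,"fin.png")
E
```

```text
time_s: 19.0
eef_pos: [0.5729, 0.027, 0.0624]
ee_rot: [0.995, -0.103, -0.001, 0.001]
ft_force: [-9.4, 1.8, 0.3]
width: 0.0284
finger_force: 60.0
jig F [-10.05   0.89   0.58] T [ 0.21  2.1  -0.02] [0.5729 0.027  0.0625] ztilt deg [-0.1  -0.12] yaw -11.8
```

View pics/fin.png

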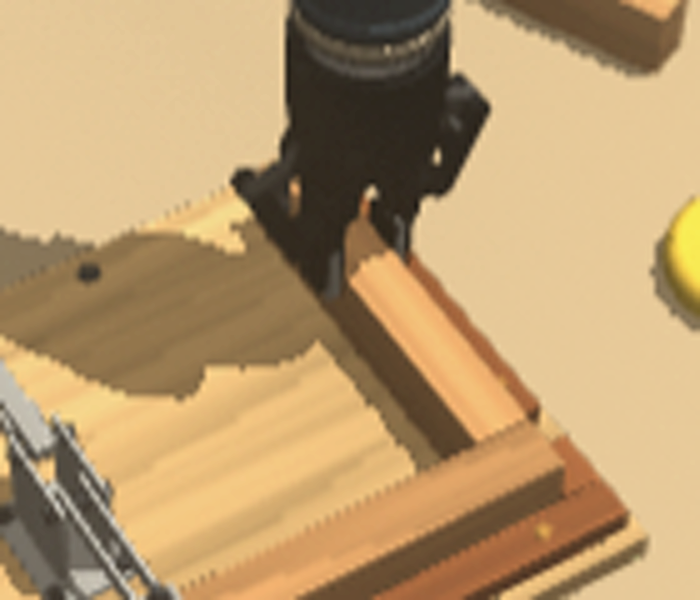

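The crop shows the rail's end butted squarely on the long rail at about (500,430) and its outer side along the fence. A small trim will reach 12 N.

```bash
python3 -m creep '[-0.02,-0.1,0,0.0011,0.0004,0.0004,-1, 0,0,0,0,0,0,-1, 0,0,0,0,0,0,-1]' && python3 f.py
```

```text
time_s: 19.6
eef_pos: [0.5729, 0.0272, 0.0625]
ee_rot: [0.995, -0.103, -0.001, 0.002]
ft_force: [-12.9, 2.6, 0.3]
width: 0.0284
finger_force: 60.0
jig F [-11.82   0.11   0.64] T [ 0.1   2.4  -0.07] [0.5729 0.0272 0.0625] ztilt deg [-0.14 -0.17] yaw -11.82
```

```bash
python3 -m creep '[0,0,0,0.0003,0,0.0001,-1, 0,0,0,0,0,0,-1, 0,0,0,0,0,0,-1, 0,0,0,0,0,0,-1, 0,0,0,0,0,0,-1]' && python3 f.py && python3 f.py
```

```text
time_s: 20.32
eef_pos: [0.573, 0.0272, 0.0625]
ee_rot: [0.995, -0.103, -0.001, 0.002]
ft_force: [-11.7, 3.1, 0.3]
width: 0.0287
finger_force: 60.1
jig F [-12.43   0.07   0.74] T [ 0.11  2.5  -0.08] [0.573  0.0272 0.0625] ztilt deg [-0.17 -0.17] yaw -11.83
jig F [-11.98  -0.43   0.83] T [ 0.12  2.53 -0.1 ] [0.5729 0.0272 0.0625] ztilt deg [-0.17 -0.17] yaw -11.83
```

The push is steady at about 12.2 N, so I'm handing in.

```bash
python3 -c "
from workcell import ctrl
print(ctrl.hand_in())"
```

```text
the job is handed in; nothing more can be done
None
```

The toggle clamp is shut on the long rail, and the short rail is on the board along the side fence (within about 0.5 mm), held butted end-on against the long rail with a steady push of about 12 N; handed in at about 21 s of the 72 s allowed.

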